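# Lock a spinning-top blank into the painting spindle

## Robot

A 6-joint arm with a two-finger parallel gripper is mounted at the origin on the work surface. World frame = base frame: x ahead of the robot, y to its left, z up, the work surface at z = 0. Lengths are in mm, angles in rad, forces in N, time in s.
With the tool pointing down it reaches from about 325 to 875 mm from the base axis. Payload 4.4 kg.
Tool frame: the origin (TCP) lies midway between the tips of the shut fingers; the grasp point (between the pads) lies 19 mm behind it (r.hold_point_z is the distance from the TCP to the grasp point, in mm); z points along the fingers, y is the line along which they close (so a half turn about z gives the same grasp; the last joint's range is limited). The gripper opens to 85 mm and grips with 20 to 120 N. Pads are 22 mm wide; open, the fingers measure 114 mm over their backs; the gripper's body (76 mm by 85 mm) begins 54 mm behind the grasp point. The pads swing forward as they close: fully open they stand 13 mm farther back than shut.
Start: joints at [-1.405, 0.207, 1.542, -0, 1.393, -0.15], TCP at [178.569, -546.571, 231.282] pointing down, gripper open.
Joint ranges: [-2.73, 2.73], [-0.86, 2.22], [0.23, 2.46], [-1.11, 4.25], [0.08, 2.63], [-2.82, 2.82]. Speed limits (rad/s): [2.79, 2.79, 3.14, 3.14, 3.14, 3.14].

## Interface

Orientations are given as [roll, pitch, yaw] about the fixed x, y, z axes, in that order (R = Rz(yaw) Ry(pitch) Rx(roll)).
In Python, from workcell import r gives the robot as it stands. The module is installed in compiled form; this text tells all that it offers.
- The arm moves only by the tool apply_moves, never from a script. Its argument "moves" is a list that holds one entry, the list of rows, each a list of 6 numbers: the shift along the tool's x, y, z in cm, then the turn, a rotation vector about the tool's x, y, z in rad. In form: [[[tx, ty, tz, wx, wy, wz], ...]]. A call has 1 to 10 rows; each row is the pose to reach, as a shift and turn from the pose commanded when the call began, along the tool's axes at that moment; what a row does not reach only later rows make up. A row lasts 1/10 s, in which the tool goes at most 50 mm and 8.59 degrees, less where a joint would pass 70% of its speed; a pose out of reach is approached as far as the arm can. A call with a gripper value outside its range is refused whole. "jaw" is the opening, from 0 (shut) to 1 (fully open), set as the call begins (left out, the last holds). The fingers move at their own pace and stop on an object; the grip force is fixed at half the most. Time passes only in rows, so rows that repeat a pose let the fingers close. It gives the time, the measured TCP pose, the force, the opening and the grip force at its end, in the units of the state.
- r.read_state(): the state, without advancing time (a new reading comes with each control period).
- r.snapshot(name): name is "scene" or "top" or "wrist"; returns a dict with "image" (420x560x3 uint8, blue, green, red), "fx", "fy", "cx", "cy" (pixels), "position" and "orientation" of the camera in the world. Camera axes: x right, y down, z forward; pixel columns grow to the right and rows downward; lengths in mm; the calibration is good to about 2 mm. The wrist camera is an equidistant fisheye: a pixel r from the principal point sees the ray r / f radians off the axis. A picture is of the moment at which its call begins. There is no depth.
- r.sign_off(): hands the job in; it is judged then, once.
The state is a dict: "time": time; "joints": joint angles; "dq": joint speeds; "effort": joint torques, N m; "position": TCP position; "tool_rot": TCP orientation; "wrist_force": force on the tool from outside, world axes, zero at the start; "torque": the same for the moment, N m; "opening": finger opening in mm; "gripper_force": force on a finger pad.
Only numpy, scipy, OpenCV 4.12 (cv2) and the standard library are available. Lean on these libraries where they do the work, as an engineer would, in place of code of your own. Each camera call takes 0.05 s, during which the arm holds its last target. There are 200 camera calls.

## Task

Pick up the spinning-top blank by its wooden tenon and fit its bayonet plug into the upright painting spindle: feel gently for the slots, push down against the spring, twist clockwise (seen from above) to the stop, and let the spring lift the lugs into their locking pockets. Leave it locked and let go; never force it, and leave the two finished tops and the paint jar where they stand.

Things in the scene. Friction and masses are not known exactly. Their poses are not given: they have to be found in the camera images.
- workpiece: Spinning-top blank on a bayonet plug, loose, upright, about 0.2 kg. Origin: centre of the plug's underside, z up. Aluminium plug 32 mm in diameter, z 0 to 34 mm, foot chamfered to 27 mm over 2.8 mm. Wooden top body 70 mm in diameter, z 34 to 60 mm, red, white and blue rings on top. Rectangular tenon above. Half a turn about z makes no difference to fit.
- tenon (a point): Point to grip, on the workpiece's axis 82 mm above its origin, axes as the workpiece's: the upright wooden tenon, 34 mm along x by 22 mm along y, z 58 to 92 mm of the workpiece. Its long side, and the black line on its top, run parallel to the lugs.
- lugs (a point): Middle of the two bayonet lugs, on the workpiece's axis 9 mm above its origin. The lugs stick out along the workpiece's +x and -x, each 7 mm wide, reaching 22 mm from the axis, 6 to 12 mm above the origin, edges rounded by 1.5 mm.
- spindle: Painting spindle, fixed: green foot 110 x 110 mm, 22 mm high, with a round dark steel nose 62 mm in diameter and a brass lip, rim 75 mm above the bench. Origin: centre of the foot's underside, z up; white mark on its -x side. Its bearing is damaged if workpiece and spindle press on each other with over 80 N in all; a push of 5 to 15 N and a twist of 0.2 N m are plenty.
- mouth (a point): Centre of the mouth at rim height, axes as the foot's. Bore 34.4 mm in diameter, two slots 9 mm wide facing each other, reaching 24.5 mm from the axis, through an 8 mm thick lip. The slots lie along the foot's x only roughly: the nose is braked anywhere within 20 degrees either way, its angle not reported (slots seen from above). Off the slots, lugs rest on the rim, workpiece origin 6 mm below it.
- under_lip (a point): Point on the spindle's axis, 21.5 mm below the rim: with the workpiece's origin here (20 to 23 mm) the lugs are under the lip, free to turn. A spring plunger (1 N per mm) meets the plug 9 mm below the rim and bottoms at 23 mm. From the slots the lugs turn clockwise, seen from above, to a solid stop at 49 degrees (3 more or less, by the play of the lugs in the slots); a wall blocks the other way.
- locked (a point): Point on the spindle's axis, 17.5 mm below the rim, where the workpiece's origin ends when locked. Over the last 6 degrees before the stop, pockets 2.5 mm deep in the lip's underside let the spring lift the lugs, and it stays. Let go elsewhere it springs up out of the slots or stays unlocked 20 mm below the rim.
- top_red: Finished red top, bystander, lying on its flat face, 68 mm in diameter, 44 mm high; origin under its centre.
- top_blue: Finished blue top, bystander, lying on its flat face, 56 mm in diameter, 44 mm high; origin under its centre.
- paint_jar: Amber paint jar with black cap, bystander, 52 mm in diameter, 60 mm high; origin under its centre.
Not all that is in view belongs to the job. Of the things that look like the workpiece, take the one that is farthest to the robot's left at the start.

How it is judged (in metres and radians):
On the way, in this order (a step that is already met when the one before it is completed fails the run):
1. the workpiece is lifted clear of the bench (height (world z) of workpiece above 0.03 m), for 0.2 s.
2. the plug is pushed in upright until the lugs are under the lip (origin more than 19.2 mm below the rim) (z of workpiece in the frame of mouth below -0.0192 m and horizontal distance between workpiece and mouth below 0.004 m and angle between workpiece's own z axis and vertical below 0.08 rad), for 0.1 s.
At the end, for the whole second after the job is handed in: Workpiece locked in the spindle and let go, at rest: origin 16.0 to 18.7 mm below the rim, within 3 mm of the axis, tilted under 0.06 rad, lugs turned over 0.35 rad from the foot's x axis, speed under 10 mm/s; both finished tops and the jar within 15 mm of their starts (z of workpiece in the frame of mouth between -0.0187 and -0.016 m and horizontal distance between workpiece and mouth below 0.003 m and angle between workpiece's own z axis and vertical below 0.06 rad and angle between the x axis of workpiece and the x axis of spindle, either way round above 0.35 rad and linear speed of workpiece below 0.01 m/s and distance of each of top_red, top_blue, paint_jar from where it was at the start of the episode below 0.015 m); the robot touches nothing.
It fails at once if workpiece and spindle press on each other with more than 80 N (contact force between workpiece and spindle above 80 N).
It fails at once if top red moved by more than 15 mm (distance of top_red from where it was at the start of the episode above 0.015 m).
It fails at once if top blue moved by more than 15 mm (distance of top_blue from where it was at the start of the episode above 0.015 m).
It fails at once if paint jar moved by more than 15 mm (distance of paint_jar from where it was at the start of the episode above 0.015 m).
It also fails if it takes over 72 s, if anything falls off the work surface, if the arm or the gripper's body presses on something with over 40 N, if the wrist force passes 120 N, or if a joint passes its speed limit or range.

## Working session

There is one attempt and no reset: what is moved stays moved. The work goes in short steps, Python scripts to look and compute and a tool call to move; the robot and the scene stay as the last step left them, time stands still between calls to the robot, and variables do not carry over. Pictures are saved under pics/ and viewed, at most 10 in all, crops included, and the job is handed in when it is done.

Besides the shell and the picture viewer there is one more tool, called after ">>>" as name([rows], argument=value, ...), one row to a line, values as JSON. apply_moves: Moves the arm, as the interface text tells. Its arguments: {"type":"object","properties":{"moves":{"type":"array","items":{"type":"array","items":{"type":"array","items":{"type":"number"}}}},"jaw":{"type":"number"}},"required":["moves"]}

```bash
mkdir -p pics; cat > h.py <<'E'
import numpy as np, cv2
from scipy.spatial.transform import Rotation as R
from workcell import r
def snap(n,f=None):
    s=r.snapshot(n)
    if f: cv2.imwrite('pics/'+f,s['image'])
    return s
def rot(o):
    o=np.array(o,float)
    return o if o.shape==(3,3) else (R.from_euler('xyz',o).as_matrix() if o.size==3 else R.from_quat(o).as_matrix())
def ray(s,u,v,fish=False):
    x=(u-s['cx'])/s['fx'];y=(v-s['cy'])/s['fy']
    if fish:
        t=np.hypot(x,y);k=np.sin(t)/t if t>1e-9 else 1;d=np.array([x*k,y*k,np.cos(t)])
    else: d=np.array([x,y,1.])
    d=rot(s['orientation'])@d
    return np.array(s['position'],float),d/np.linalg.norm(d)
def onz(s,u,v,z,fish=False):
    p,d=ray(s,u,v,fish);return p+d*(z-p[2])/d[2]
def cross(rays):
    A=0;b=0
    for p,d in rays:
        M=np.eye(3)-np.outer(d,d);A=A+M;b=b+M@p
    x=np.linalg.solve(A,b);return x,[np.linalg.norm((np.eye(3)-np.outer(d,d))@(x-p)) for p,d in rays]
E
python3 - <<'E'
from h import *
a=snap('scene');b=snap('top')
for s in(a,b):print(s['position'],s['orientation'],s['fx'],s['cx'],s['cy'])
cv2.imwrite('pics/a.png',cv2.resize(np.vstack([a['image'],b['image']]),None,fx=.714,fy=.714))
cv2.imwrite('pics/scene.png',a['image']);cv2.imwrite('pics/top.png',b['image'])
print(r.read_state())
E
```

```text
[882.45728185 293.28924852 770.87135127] [-2.51713012 -0.01094964  2.42457754] 416.7321320217598 281.8274128866089 214.08320000680678
[ 368.46316031 -106.18142571  939.31319962] [-2.90243807  0.00521385 -1.57522238] 465.28315561624527 279.64625132850045 213.13878584120974
{'time': 0.1, 'joints': array([-1.40549236e+00,  2.07377763e-01,  1.54281233e+00,  2.16254903e-05,
        1.39355541e+00, -1.50527606e-01]), 'dq': array([-0.00090401, -0.00187094, -0.0037677 ,  0.00031404,  0.00250572,
       -0.0016849 ]), 'effort': array([ 2.31661916e-04, -3.84091759e+01, -2.92548072e+01, -1.73658887e-04,
        4.83595169e-03, -1.98745391e-05]), 'position': array([ 178.46325853, -545.86816318,  230.21692216]), 'tool_rot': array([-3.13946734e+00, -3.43877858e-04,  3.15827377e-01]), 'wrist_force': array([-0.5264046 , -0.08919658, -0.62164645]), 'torque': array([ 0.0177816 , -0.02433366,  0.04173849]), 'gripper_force': 0.0, 'opening': 85.29727007899457}
```

View pics/a.png

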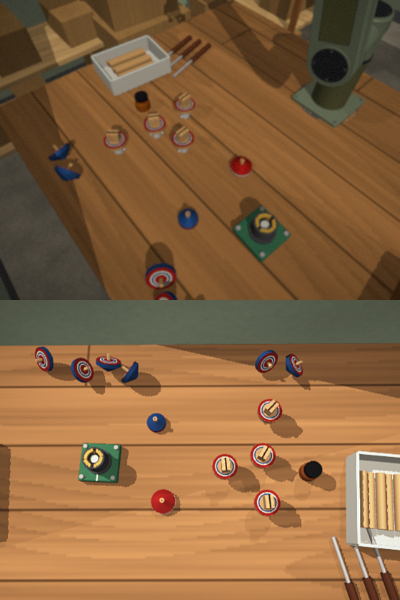

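Four look-alike blanks appear in the top view, at half-view pixels (270,110), (225,166), (262,155) and (267,203), with the spindle at (100,163). I'll enlarge and measure them.

```bash
python3 - <<'E'
from h import *
b=snap('top');a=snap('scene')
for n,p in dict(A=(270,110),B=(225,166),C=(262,155),D=(267,203),sp=(97,159)).items():
    print(n,onz(b,p[0]/.714,p[1]/.714,80).round())
t=b['image']
c1=cv2.resize(t[110:320,290:430],None,fx=2.8,fy=2.8,interpolation=cv2.INTER_CUBIC)
c2=cv2.resize(t[190:280,100:190],None,fx=4,fy=4,interpolation=cv2.INTER_CUBIC)
o=np.zeros((590,760,3),np.uint8);o[:588,:392]=c1[:588,:392];o[:360,395:755]=c2
cv2.imwrite('pics/b.png',o)
s=a['image'];c1=cv2.resize(s[120:220,130:290],None,fx=3.7,fy=3.7,interpolation=cv2.INTER_CUBIC)
c2=s[250:370,320:420];
cv2.imwrite('pics/c.png',np.vstack([c1,np.hstack([cv2.resize(c2,(192,230)),np.zeros((230,400,3),np.uint8)])]))
E
```

```text
A [ 696. -296.   80.]
B [ 540. -169.   80.]
C [ 569. -268.   80.]
D [ 443. -275.   80.]
sp [561. 170.  80.]
```

View pics/b.png

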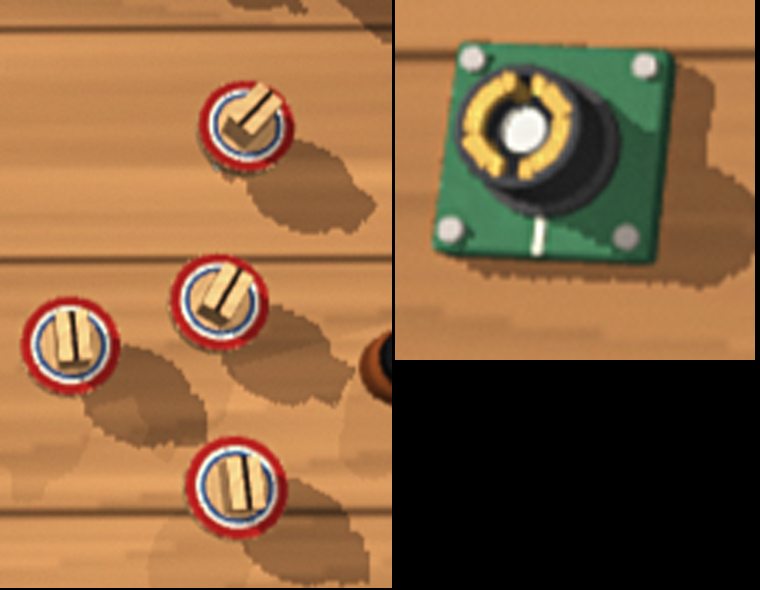

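View pics/c.png

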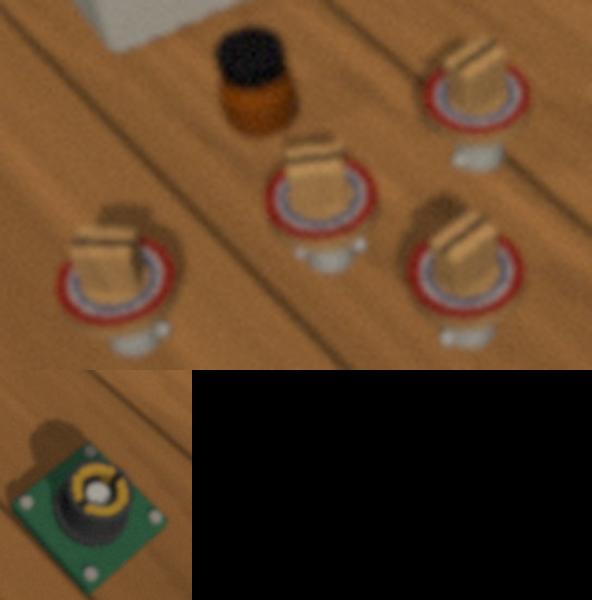

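The upper-right, lower-middle and lower-right blanks in the crop are decoys. They are A (378,154), C (367,217) and D (374,284) at y = -296, -268 and -275. B at top-image (315,232) has the largest y (-169), so it is farthest left and is the workpiece; the crop confirms a tenon with a black line and lugs. The spindle's slots show at crop (520,85) and (512,170).

```bash
cat > meas.py <<'E'
from h import *
# dark line ends on B's tenon, two views
def line(img,x0,y0,x1,y1,th):
    g=img[y0:y1,x0:x1].max(2)
    m=(g<th).astype(np.uint8);n,l,st,c=cv2.connectedComponentsWithStats(m,connectivity=8)
    out=[]
    for i in range(1,n):
        if st[i][4]<6:continue
        ys,xs=np.where(l==i);p=np.c_[xs,ys].astype(float)+[x0,y0];w=np.maximum(1,th-g[ys,xs].astype(float))
        c=(p*w[:,None]).sum(0)/w.sum();d=np.linalg.svd(p-c)[2][0];t=(p-c)@d
        out.append((len(p),c.round(2),(c+d*t.min()).round(1),(c+d*t.max()).round(1)))
    return out
E
python3 - <<'E'
from meas import *
b=snap('top');a=snap('scene')
for th in(90,110):
  print('top',line(b['image'],306,216,326,242,th)); print('scene',line(a['image'],147,178,172,200,th))
# green foot / nuts / brass lip
for n,s in(('top',b),('scene',a)):
    h=cv2.cvtColor(s['image'],cv2.COLOR_BGR2HSV)
    m=cv2.inRange(h,(18,110,110),(35,255,255))
    k,l,st,c=cv2.connectedComponentsWithStats(m)
    print(n,[(st[i].tolist(),c[i].round(1)) for i in range(1,k) if st[i][4]>25])
    g=cv2.inRange(h,(60,80,30),(85,255,255));k,l,st,c=cv2.connectedComponentsWithStats(g)
    print([(st[i].tolist(),c[i].round(1)) for i in range(1,k) if st[i][4]>300])
E
```

```text
top [(25, array([316.14, 229.76]), array([317., 239.]), array([315.4, 221. ]))]
scene [(22, array([167.23, 189.24]), array([166.7, 184.1]), array([167.6, 192.9]))]
top [(46, array([316.1 , 231.35]), array([315.6, 221. ]), array([316.5, 240.2])), (7, array([323.8 , 239.22]), array([325.2, 237.2]), array([322.4, 241.3]))]
scene [(122, array([166.71, 185.03]), array([163.3, 175.7]), array([171.5, 198.1]))]
top [([369, 142, 14, 11, 44], array([376.1, 147.1])), ([117, 208, 14, 26, 160], array([122.5, 220.1])), ([131, 209, 13, 26, 148], array([137.8, 221.6])), ([317, 223, 6, 14, 27], array([319.3, 230. ])), ([531, 242, 7, 79, 127], array([533.6, 286.1])), ([535, 257, 3, 29, 31], array([536., 271.])), ([557, 261, 3, 39, 53], array([558.4, 278.8])), ([521, 266, 1, 28, 28], array([521. , 279.5])), ([509, 274, 3, 27, 37], array([510.6, 287.1]))]
[([110, 201, 60, 55, 1445], array([144. , 230.4]))]
scene [([332, 0, 17, 10, 61], array([340.1,   3.4])), ([349, 4, 11, 12, 40], array([353.8,   8.8])), ([369, 14, 22, 15, 120], array([378.9,  21.4])), ([429, 19, 10, 13, 46], array([434. ,  24.5])), ([416, 27, 12, 15, 89], array([420.7,  33.2])), ([62, 39, 13, 9, 40], array([67.5, 43.7])), ([64, 47, 20, 14, 103], array([72.8, 51.9])), ([101, 56, 30, 23, 137], array([115.6,  67.3])), ([75, 75, 23, 13, 113], array([84.4, 81. ])), ([358, 299, 22, 19, 170], array([366.4, 305.2])), ([364, 307, 23, 19, 160], array([377.7, 318.7]))]
[([327, 292, 79, 74, 1556], array([363.1, 332.9]))]
```

```bash
python3 - <<'E'
from meas import *
b=snap('top');a=snap('scene')
print('tenon',cross([ray(b,316,230.2),ray(a,158.3,185.1)]))
P=onz(b,317,239,92);Q=onz(b,315.4,221,92);print(P,Q,np.arctan2(*(Q-P)[1::-1]),np.linalg.norm(P-Q))
E_={}
for n,s,(x0,y0,x1,y1) in(('top',b,(110,200,160,250)),('scene',a,(350,290,395,335))):
    h=cv2.cvtColor(s['image'],cv2.COLOR_BGR2HSV)
    m=np.zeros(h.shape[:2],np.uint8);m[y0:y1,x0:x1]=cv2.inRange(h,(18,110,110),(35,255,255))[y0:y1,x0:x1]
    hull=cv2.convexHull(cv2.findNonZero(m));e=cv2.fitEllipse(hull);E_[n]=e[0];print(n,e)
m,err=cross([ray(b,*E_['top']),ray(a,*E_['scene'])]);print('mouth',m,err, onz(b,*E_['top'],75),onz(a,*E_['scene'],75))
s=r.read_state();print(s['position'],s['tool_rot'])
T=R.from_euler('xyz',s['tool_rot']).as_matrix();print(T.T@(np.array([540,-169,200])-s['position'])/10)
E
```

```text
tenon (array([ 627.87738098, -220.24162391,  102.24298334]), [np.float64(99.33686335983349), np.float64(99.33686335983337)])
[ 525.47574659 -171.51211939   92.        ] [ 559.59750127 -169.32717191   92.        ] 0.06394654910833066 34.191638427434256
top ((126.33126831054688, 217.77638244628906), (33.98351287841797, 53.446128845214844), 41.15357971191406)
scene ((371.7134094238281, 312.087890625), (26.42552375793457, 29.89268684387207), 124.45555114746094)
mouth [570.23183947 186.43180979  83.95605146] [np.float64(1.0359591170087605), np.float64(1.035959117008657)] [571.76955934 190.3843566   75.        ] [566.8372918  184.22010896  75.        ]
[ 178.54283405 -546.4631369   231.10854886] [-3.14124010e+00 -4.00746683e-05  3.15805454e-01]
[ 46.08139359 -24.65231254   3.12139316]
```

>>> apply_moves([
  [[5,-2.5,0,0,0,-0.14],[10,-5,0,0,0,-0.28],[15,-7.5,0,0,0,-0.42],[20,-10,0,0,0,-0.56],[25,-12.5,0,0,0,-0.7],[30,-15,0,0,0,-0.84],[35,-18,0,0,0,-0.98],[39,-20.5,0,0,0,-1.12],[43,-23,0,0,0,-1.26],[46,-24.6,0,0,0,-1.4]],
], jaw=0.7)

```text
time: 1.4
position: [525.8, -184.4, 231.6]
tool_rot: [3.141, 0.0, 1.722]
wrist_force: [0.3, -0.8, -0.5]
opening: 59.3
gripper_force: 0.0
```

>>> apply_moves([
  [[0,0,0,0,0,-0.15],[0,0,0,0,0,-0.3],[0,0,0,0,0,-0.45],[0,0,0,0,0,-0.6],[0,0,0,0,0,-0.75],[0,0,0,0,0,-0.9],[0,0,0,0,0,-1.05],[0,0,0,0,0,-1.2],[0,0,0,0,0,-1.35],[0,0,0,0,0,-1.49]],
])

```text
time: 2.4
position: [524.7, -186.2, 231.3]
tool_rot: [-3.142, 0.0, -3.072]
wrist_force: [-0.2, -0.3, -1.1]
opening: 59.9
gripper_force: 0.0
```

```bash
python3 - <<'E'
from h import *
s=r.read_state();print(s['position'],s['tool_rot'],s['joints'],s['wrist_force'])
w=snap('wrist','w1.png');print(w['position'],w['orientation'],w['fx'],w['cx'],w['cy'])
a=snap('scene');T=rot(a['orientation']).T@(np.array([542.5,-170.4,92])-a['position']);print(a['fx']*T[:2]/T[2]+[a['cx'],a['cy']])
E
```

```text
[ 524.71148244 -186.17261242  231.28839568] [-3.14158071e+00  6.75054453e-06 -3.07154634e+00] [-4.96398768e-01  1.68096765e-01  1.58686464e+00 -6.56278203e-06
  1.38661914e+00 -2.13724021e+00] [-0.19508953 -0.25587491 -1.12074739]
[ 442.84481853 -191.77951506  374.07094354] [2.82084884e+00 3.59856788e-04 1.64091690e+00] 325.19226210127806 283.0889805797276 208.62976466103527
[255.51799016 181.970263  ]
```

View pics/w1.png

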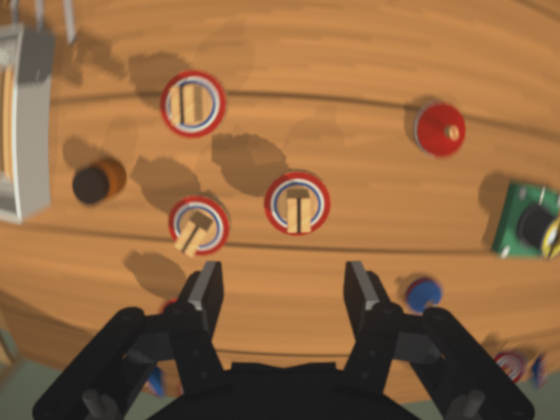

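The wrist view shows B's body at (297,203) with its line from (298,199) to (299,232). C is at (198,226), D at (193,103), the jar at (98,182), and the red and blue tops are at (440,130) and (423,294).

```bash
python3 - <<'E'
from meas import *
w=snap('wrist');b=snap('top');a=snap('scene')
L=line(w['image'],288,196,311,238,85);print(L)
print('scene',line(a['image'],244,172,268,192,85))
L=max(L,key=lambda q:q[0])
P,Q=[onz(w,*q,92,True) for q in L[2:]];print(P,Q,(P+Q)/2,np.linalg.norm(P-Q),np.arctan2(*(Q-P)[1::-1]))
mw=(L[2]+L[3])/2
print('2 views',cross([ray(b,316.2,230.2),ray(w,*mw,True)]));print(cross([ray(b,316.2,230.2),ray(a,255.7,182.4)]))
# body red disc in wrist and top
for n,s,(x0,y0,x1,y1) in(('wrist',w,(255,160,340,245)),('top',b,(295,213,335,255))):
    h=cv2.cvtColor(s['image'],cv2.COLOR_BGR2HSV)[y0:y1,x0:x1]
    m=cv2.inRange(h,(0,170,70),(6,255,255))|cv2.inRange(h,(172,150,70),(180,255,255))
    e=cv2.fitEllipse(cv2.convexHull(cv2.findNonZero(m)));c=np.array(e[0])+[x0,y0];print(n,c,e[1],onz(s,*c,60,n=='wrist'))
E
```

```text
[(29, array([298.  , 209.32]), array([298., 199.]), array([298., 227.]))]
scene []
[ 526.29609702 -172.50064493   92.        ] [ 553.47108719 -170.35599141   92.        ] [ 539.8835921  -171.42831817   92.        ] 27.25948696463147 0.07875688232975323
2 views (array([ 544.10644139, -170.95967112,   80.25406666]), [np.float64(0.5029896863142348), np.float64(0.5029896863141943)])
(array([ 542.28021228, -170.40775961,   90.47080782]), [np.float64(0.16356015171521393), np.float64(0.16356015171530006)])
wrist [296.61152649 203.30114365] (62.62324142456055, 65.30522155761719) [ 540.39296217 -171.42273704   60.        ]
top [314.78942108 233.89635468] (32.40027618408203, 35.512420654296875) [ 541.39687181 -169.96275346   60.        ]
```

>>> apply_moves([
  [[-0.9,0.7,3,0,0,0],[-1.8,1.43,6,0,0,0],[-1.8,1.43,9,0,0,0],[-1.8,1.43,11,0,0,0],[-1.8,1.43,11,0,0,0],[-1.8,1.43,11,0,0,0]],
])

```text
time: 3.25
position: [541.9, -170.8, 121.5]
tool_rot: [3.141, -0.0, -3.078]
wrist_force: [0.6, -0.3, 0.7]
opening: 59.7
gripper_force: 0.0
```

```bash
python3 - <<'E'
from meas import *
s=r.read_state();print(s['position'],s['tool_rot'],s['wrist_force'])
w=snap('wrist','w2.png');print(w['position'])
E
```

```text
[ 541.87036601 -170.77269435  121.47079152] [ 3.14143729e+00 -1.88376624e-04 -3.07832602e+00] [ 0.5714544  -0.27646745  0.69255195]
[ 459.98778195 -175.8741477   264.23759463]
```

View pics/w2.png

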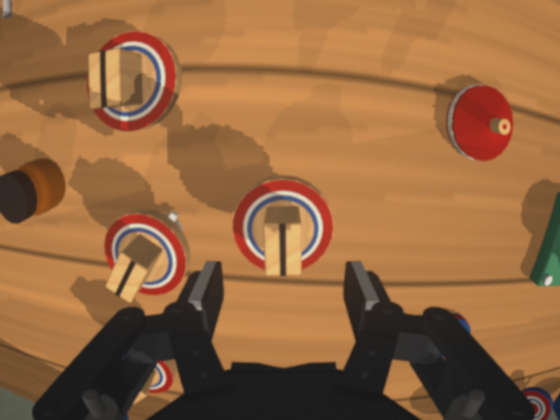

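B's tenon is at columns 265–301 and its top line runs (283,224)–(283,275). It is centred between the fingers, and neither finger is over C.

```bash
python3 - <<'E'
from meas import *
w=snap('wrist')
L=max(line(w['image'],274,215,292,285,90),key=lambda q:q[0]);print(L)
P,Q=[onz(w,*q,92,True) for q in sorted(L[2:],key=lambda q:q[1])];print(P,Q,(P+Q)/2,np.linalg.norm(P-Q))
x0,y0,x1,y1=225,165,345,282
h=cv2.cvtColor(w['image'],cv2.COLOR_BGR2HSV)[y0:y1,x0:x1]
m=cv2.inRange(h,(0,170,70),(6,255,255))|cv2.inRange(h,(172,150,70),(180,255,255))
e=cv2.fitEllipse(cv2.convexHull(cv2.findNonZero(m)));c=np.array(e[0])+[x0,y0];print(c,e[1],onz(w,*c,60,True))
# height by two wrist places: saved w1 pose, same line ends
p1=np.array([442.845,-191.780,374.071]);w1=dict(w,position=p1,orientation=[2.82084884,3.6e-4,1.6409169])
for q1,q2 in(((298.3,199),sorted(L[2:],key=lambda q:q[1])[0]),((299,232.5),sorted(L[2:],key=lambda q:q[1])[1])):print(cross([ray(w1,*q1,True),ray(w,*q2,True)]))
E
```

```text
(205, array([283.24, 245.45]), array([283., 222.]), array([283.5, 272. ]))
[ 526.30051051 -172.29300817   92.        ] [ 558.868259   -169.92491949   92.        ] [ 542.58438475 -171.10896383   92.        ] 32.65373004799028
[283.38473892 223.87387085] (91.89227294921875, 98.12442779541016) [ 539.79669445 -171.23052216   60.        ]
(array([ 525.77509738, -172.31687504,   93.39526904]), [np.float64(0.008592686893257963), np.float64(0.00859268689322421)])
(array([ 557.54909898, -169.49903806,   94.69245622]), [np.float64(0.5507404350087889), np.float64(0.5507404350087457)])
```

>>> apply_moves([
  [[0,0,2,0,0,0],[0,0,4,0,0,0],[0,0,5.2,0,0,0],[0,0,5.75,0,0,0],[0,0,5.75,0,0,0],[0,0,5.75,0,0,0]],
])

```text
time: 3.95
position: [542.6, -171.1, 64.8]
tool_rot: [-3.141, 0.002, -3.077]
wrist_force: [-0.2, 0.3, -0.1]
opening: 59.7
gripper_force: 0.0
```

>>> apply_moves([
  [[0,0,0,0,0,0],[0,0,0,0,0,0],[0,0,0,0,0,0],[0,0,0,0,0,0],[0,0,0,0,0,0],[0,0,0,0,0,0],[0,0,0,0,0,0],[0,0,0,0,0,0]],
], jaw=0)

```text
time: 4.75
position: [542.5, -171.1, 64.6]
tool_rot: [-3.141, 0.002, -3.077]
wrist_force: [-0.3, 0.0, 5.2]
opening: 21.4
gripper_force: 59.5
```

>>> apply_moves([
  [[0,0,-1,0,0,0],[0,0,-3,0,0,0],[0,0,-6,0,0,0],[0,0,-9,0,0,0],[0,0,-12,0,0,0],[0,0,-13,0,0,0],[0,0,-13,0,0,0]],
])

```text
time: 5.45
position: [542.4, -171.0, 195.1]
tool_rot: [-3.14, 0.002, -3.077]
wrist_force: [0.3, -0.3, -1.4]
opening: 21.0
gripper_force: 59.0
```

```bash
python3 - <<'E'
from h import *
s=r.read_state();print(s['position'],s['tool_rot'],s['joints'],s['opening'])
T=rot(s['tool_rot']);print(T.T@(np.array([568,70,195])-s['position'])/10)
E
```

```text
[ 542.44167574 -171.02583602  195.10462443] [-3.14017135e+00  2.44765015e-03 -3.07734363e+00] [-4.57559712e-01  2.23293950e-01  1.59863731e+00 -1.25277416e-05
  1.31683104e+00 -2.09260019e+00] 21.038638161819296
[-4.09802344e+00  2.38887620e+01 -1.34600929e-02]
```

>>> apply_moves([
  [[-0.3,2,0,0,0,0],[-1,6,0,0,0,0],[-2,10,0,0,0,0],[-2.7,14,0,0,0,0],[-3.4,18,0,0,0,0],[-3.8,21.5,0,0,0,0],[-4.1,23.5,0,0,0,0],[-4.1,24,0,0,0,0],[-4.1,24,0,0,0,0],[-4.1,24,0,0,0,0]],
])

```text
time: 6.45
position: [566.5, 70.4, 192.5]
tool_rot: [-3.141, -0.002, -3.078]
wrist_force: [-0.1, -0.3, -2.3]
opening: 21.2
gripper_force: 59.2
```

```bash
python3 - <<'E'
from h import *
s=r.read_state();print(s['position'],s['tool_rot'],s['opening'])
w=snap('wrist','w3.png');print(w['position'],w['orientation']);b=snap('top','top3.png')
cv2.imwrite('pics/d.png',np.vstack([w['image'],np.zeros((0,560,3),np.uint8)]))
E
```

```text
[566.53420729  70.40252392 192.4789155 ] [-3.14106062e+00 -2.42219824e-03 -3.07812850e+00] 21.243073887018674
[484.963648    65.41708767 335.41702976] [2.82335249e+00 8.64816934e-04 1.63426628e+00]
```

View pics/w3.png

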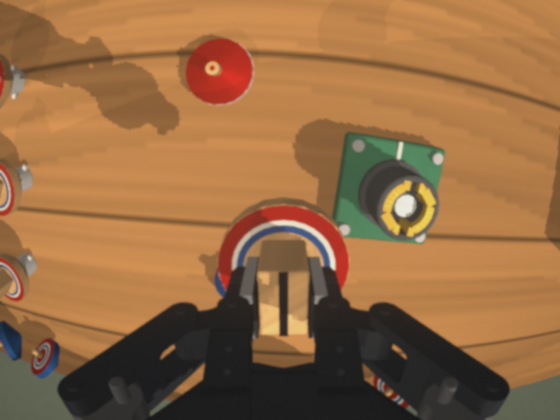

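The wrist view shows the held blank, with the brass mouth at (409,207) and the white mark at (400,150). I'll zoom in on the mouth.

```bash
python3 - <<'E'
from h import *
i=cv2.imread('pics/w3.png')[155:260,355:460];j=cv2.imread('pics/top3.png')[195:260,105:170]
o=np.hstack([cv2.resize(i,(400,400),interpolation=cv2.INTER_CUBIC),cv2.resize(j,(400,400),interpolation=cv2.INTER_CUBIC)]);cv2.imwrite('pics/e.png',o)
E
```

```text
(no output)
```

View pics/e.png

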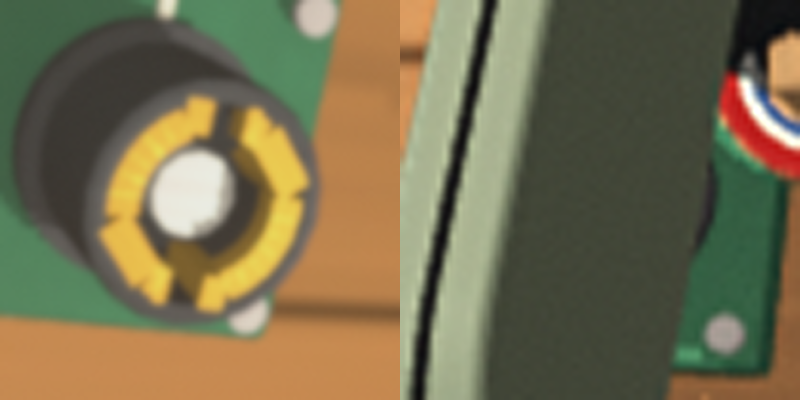

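```bash
cat > ring.py <<'E'
from h import *
from scipy.optimize import least_squares
def ring(s,img,box,fish,z=75,c0=None):
    x0,y0,x1,y1=box;h=cv2.cvtColor(cv2.resize(img[y0:y1,x0:x1],None,fx=4,fy=4,interpolation=cv2.INTER_CUBIC),cv2.COLOR_BGR2HSV)
    m=cv2.inRange(h,(18,120,120),(35,255,255));m=cv2.morphologyEx(m,cv2.MORPH_OPEN,np.ones((5,5)))
    vs,us=np.where(m);P=np.array([onz(s,x0+(u+.5)/4-.5,y0+(v+.5)/4-.5,z,fish)[:2] for u,v in zip(us,vs)])
    hull=cv2.convexHull(P.astype(np.float32))[:,0]
    f=least_squares(lambda q:np.hypot(*(hull-q[:2]).T)-q[2],[*P.mean(0),24],loss='soft_l1',f_scale=.5)
    c=f.x[:2];d=P-c;rr=np.hypot(*d.T);a=np.degrees(np.arctan2(d[:,1],d[:,0]))%360
    k=(rr>18.5)&(rr<23.5);H=np.histogram(a[k],bins=72,range=(0,360))[0]
    return f.x,H,f.cost,P
E
python3 - <<'E'
from ring import *
w=snap('wrist');b=snap('top');a=snap('scene')
for n,s,im,box,f in(('w',w,w['image'],(370,165,450,250),True),('top',b,cv2.imread('pics/top.png'),(113,203,156,250),False),('scene',a,cv2.imread('pics/scene.png'),(354,292,392,332),False)):
    q,H,c,P=ring(s,im,box,f);print(n,q.round(1),c,len(P));print(H.tolist())
E
```

```text
w [563.9 182.2  25.9] 6.094783080943712 21118
[86, 143, 149, 147, 145, 147, 143, 145, 145, 142, 143, 146, 144, 144, 143, 145, 145, 145, 144, 152, 153, 150, 151, 147, 157, 153, 155, 164, 151, 158, 159, 162, 166, 130, 0, 0, 6, 154, 174, 170, 174, 171, 173, 175, 172, 174, 170, 178, 174, 173, 171, 172, 172, 171, 171, 166, 166, 166, 166, 166, 164, 162, 160, 159, 158, 157, 153, 156, 153, 27, 0, 12]
top [565.8 183.   25.9] 3.6170992122159618 4798
[16, 37, 39, 40, 39, 37, 40, 39, 41, 36, 39, 39, 39, 38, 39, 40, 41, 37, 41, 40, 38, 39, 40, 39, 39, 39, 42, 42, 39, 39, 41, 40, 38, 18, 0, 0, 0, 32, 39, 41, 38, 41, 39, 40, 42, 37, 40, 41, 39, 38, 39, 39, 37, 42, 38, 39, 38, 39, 39, 39, 40, 39, 39, 39, 38, 41, 37, 39, 34, 4, 0, 0]
scene [566.3 183.9  25. ] 3.695794367203167 4531
[0, 14, 45, 46, 46, 47, 47, 46, 48, 47, 47, 47, 48, 46, 46, 46, 47, 46, 47, 45, 47, 42, 47, 46, 44, 46, 48, 48, 39, 44, 45, 44, 23, 0, 0, 0, 0, 24, 44, 41, 42, 43, 42, 45, 40, 40, 41, 40, 44, 41, 44, 42, 43, 40, 47, 43, 43, 45, 43, 43, 44, 43, 44, 45, 42, 45, 46, 44, 37, 2, 0, 0]
```

```bash
python3 - <<'E'
from h import *
s=r.read_state()
a=snap('scene');i=a['image']
h=cv2.cvtColor(i,cv2.COLOR_BGR2HSV);m=cv2.inRange(h,(0,170,60),(6,255,255))|cv2.inRange(h,(172,150,60),(180,255,255))
T=rot(a['orientation']).T@(np.array([566,70.4,188])-a['position']);u=a['fx']*T[:2]/T[2]+[a['cx'],a['cy']];print(u)
k,l,st,c=cv2.connectedComponentsWithStats(m);print([(st[q].tolist(),c[q]) for q in range(1,k) if st[q][4]>100])
j=min((q for q in range(1,k) if st[q][4]>100),key=lambda q:np.hypot(*(c[q]-u)))
e=cv2.fitEllipse(cv2.convexHull(cv2.findNonZero((l==j).astype(np.uint8))));print(e,onz(a,*e[0],187.8))
u=u.astype(int);print(u);cv2.imwrite('pics/f.png',cv2.resize(i[max(0,u[1]-60):u[1]+100,max(0,u[0]-80):u[0]+80],None,fx=3.5,fy=3.5))
T=rot(s['tool_rot']);print(T.T@(np.array([565.5,183,193])-s['position'])/10)
E
```

```text
[333.3154347  235.92164654]
[([313, 226, 40, 30, 156], array([328.91666667, 245.27564103])), ([204, 375, 42, 30, 324], array([224.28395062, 387.60493827])), ([217, 410, 24, 10, 124], array([228.76612903, 414.63709677]))]
((331.836181640625, 239.24685668945312), (31.631986618041992, 40.55651092529297), 100.21234893798828) [572.40679895  73.34454124 187.8       ]
[333 235]
[-0.51850536 11.25230303  0.07683917]
```

View pics/f.png

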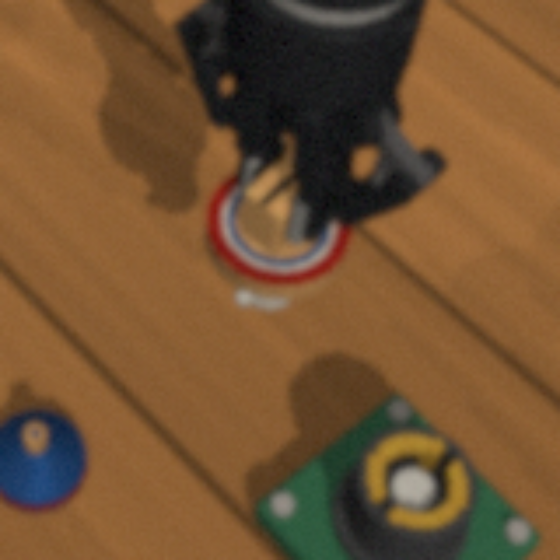

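The scene crop shows the blank held upright, with the mouth clear at lower right. Next I move over the mouth and align with the slots.

>>> apply_moves([
  [[-0.1,2.5,0,0,0,0.03],[-0.2,5,0,0,0,0.06],[-0.3,7.5,0,0,0,0.1],[-0.5,10,0,0,0,0.144],[-0.5,11.25,0,0,0,0.144],[-0.5,11.25,1.5,0,0,0.144],[-0.5,11.25,3,0,0,0.144],[-0.5,11.25,4,0,0,0.144],[-0.5,11.25,4,0,0,0.144],[-0.5,11.25,4,0,0,0.144]],
])

```text
time: 7.75
position: [564.7, 183.1, 152.8]
tool_rot: [-3.141, -0.002, 3.061]
wrist_force: [0.8, -0.6, -2.3]
opening: 21.0
gripper_force: 59.3
```

```bash
python3 - <<'E'
from h import *
from scipy.optimize import least_squares
s=r.read_state();print(s['position'],s['tool_rot'],s['joints'],s['wrist_force'],s['torque'])
z=s['position'][2]-64.7+60
a=snap('scene');w=snap('wrist','w4.png')
for n,S,f in(('scene',a,False),('w',w,True)):
    i=S['image'];h=cv2.cvtColor(i,cv2.COLOR_BGR2HSV);m=cv2.inRange(h,(0,170,50),(6,255,255))|cv2.inRange(h,(172,150,50),(180,255,255))
    ys,xs=np.where(m);P=np.array([onz(S,u,v,z,f)[:2] for u,v in zip(xs,ys)])
    P=P[np.hypot(*(P-s['position'][:2]).T)<48]
    # outermost point per 5 degree sector
    d=P-s['position'][:2];an=(np.degrees(np.arctan2(d[:,1],d[:,0]))//5).astype(int);rr=np.hypot(*d.T)
    B=np.array([P[an==k][rr[an==k].argmax()] for k in np.unique(an)])
    q=least_squares(lambda q:np.hypot(*(B-q).T)-35,s['position'][:2],loss='soft_l1',f_scale=.7);print(n,q.x,q.cost,len(B),np.unique(an).tolist())
cv2.imwrite('pics/g.png',np.hstack([cv2.resize(a['image'][230:350,310:430],(400,400),interpolation=cv2.INTER_CUBIC),cv2.resize(w['image'][180:300,220:340],(400,400))]))
E
```

```text
[564.70449529 183.05512754 152.84211488] [-3.14102153e+00 -1.70590140e-03  3.06070112e+00] [ 1.67821976e-01  3.19512733e-01  1.56982163e+00 -1.40627351e-04
  1.25405229e+00 -1.32203938e+00] [ 0.77885998 -0.62533045 -2.34795633] [0.02035819 0.01098886 0.02994683]
scene [565.66766686 184.18387138] 25.540429030670406 43 [-21, -20, -19, -18, -17, -16, -15, -14, -13, -12, -11, -10, -9, -8, -7, -6, -5, -4, -3, -2, -1, 0, 1, 2, 3, 4, 5, 6, 7, 8, 9, 10, 11, 12, 13, 14, 15, 16, 17, 18, 19, 20, 21]
w [566.36941851 183.19247234] 12.484366252859484 46 [-36, -35, -34, -33, -32, -31, -30, -29, -28, -27, -26, -25, -24, -23, -22, -21, -20, -19, -18, -17, -16, -15, 12, 13, 14, 15, 16, 17, 18, 19, 20, 21, 22, 23, 24, 25, 26, 27, 28, 29, 30, 31, 32, 33, 34, 35]
```

View pics/g.png

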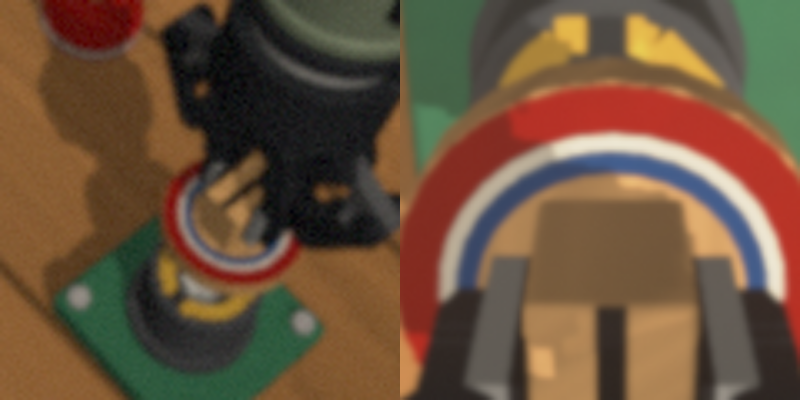

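Held and aligned: near slot centre and tenon line match in the wrist crop at columns ~607 and 612. The scene view puts the blank within 1 mm of the mouth. Now I feel downward.

>>> apply_moves([
  [[0,0,0.5,0,0,0],[0,0,0.9,0,0,0],[0,0,1.2,0,0,0],[0,0,1.3,0,0,0],[0,0,1.4,0,0,0],[0,0,1.45,0,0,0],[0,0,1.5,0,0,0],[0,0,1.5,0,0,0],[0,0,1.5,0,0,0]],
])

```text
time: 8.75
position: [565.1, 184.0, 138.9]
tool_rot: [3.142, 0.0, 3.062]
wrist_force: [0.9, 0.6, -2.5]
opening: 21.0
gripper_force: 59.4
```

>>> apply_moves([
  [[0,0,0.05,0,0,0],[0,0,0.1,0,0,0],[0,0,0.15,0,0,0],[0,0,0.2,0,0,0],[0,0,0.25,0,0,0],[0,0,0.25,0,0,0],[0,0,0.25,0,0,0]],
])

```text
time: 9.45
position: [565.2, 183.9, 137.0]
tool_rot: [-3.141, 0.001, 3.062]
wrist_force: [-2.8, -1.1, 3.9]
opening: 21.2
gripper_force: 60.2
```

>>> apply_moves([
  [[0.05,-0.02,0,0,0,0],[0.1,-0.05,0,0,0,0],[0.1,-0.05,0,0,0,0],[0.1,-0.05,0,0,0,0]],
])

```text
time: 9.85
position: [563.9, 183.5, 135.5]
tool_rot: [-3.141, -0.0, 3.062]
wrist_force: [1.5, -0.5, -2.3]
opening: 21.2
gripper_force: 59.4
```

>>> apply_moves([
  [[0,0,0.05,0,0,0],[0,0,0.1,0,0,0],[0,0,0.15,0,0,0],[0,0,0.2,0,0,0],[0,0,0.25,0,0,0],[0,0,0.25,0,0,0],[0,0,0.25,0,0,0]],
])

```text
time: 10.55
position: [564.0, 183.5, 133.7]
tool_rot: [-3.142, -0.0, 3.062]
wrist_force: [0.7, -0.5, -2.2]
opening: 20.9
gripper_force: 59.4
```

Origin is now about 69.0 (lug level) and still free. Continuing.

>>> apply_moves([
  [[0,0,0.05,0,0,0],[0,0,0.1,0,0,0],[0,0,0.15,0,0,0],[0,0,0.2,0,0,0],[0,0,0.2,0,0,0],[0,0,0.2,0,0,0]],
])

```text
time: 11.15
position: [563.9, 183.4, 131.7]
tool_rot: [-3.141, -0.0, 3.062]
wrist_force: [0.5, -1.7, -2.1]
opening: 21.4
gripper_force: 59.4
```

Lugs are in the slots with no resistance. Continuing against the spring.

>>> apply_moves([
  [[0,0,0.1,0,0,0],[0,0,0.2,0,0,0],[0,0,0.3,0,0,0],[0,0,0.4,0,0,0],[0,0,0.5,0,0,0],[0,0,0.6,0,0,0],[0,0,0.6,0,0,0],[0,0,0.6,0,0,0]],
])

```text
time: 11.95
position: [564.1, 183.4, 126.1]
tool_rot: [-3.141, 0.0, 3.062]
wrist_force: [-1.3, -4.0, 3.4]
opening: 21.6
gripper_force: 60.2
```

>>> apply_moves([
  [[0,-0.02,0.1,0,0,0],[0.01,-0.04,0.2,0,0,0],[0.01,-0.05,0.3,0,0,0],[0.01,-0.05,0.4,0,0,0],[0.01,-0.05,0.5,0,0,0],[0.01,-0.05,0.6,0,0,0],[0.01,-0.05,0.7,0,0,0],[0.01,-0.05,0.7,0,0,0],[0.01,-0.05,0.7,0,0,0]],
])

```text
time: 12.85
position: [564.2, 183.4, 120.0]
tool_rot: [3.141, 0.001, 3.062]
wrist_force: [-3.7, -3.5, 9.0]
opening: 21.0
gripper_force: 60.9
```

>>> apply_moves([
  [[0.03,-0.02,0.05,0,0,0],[0.05,-0.04,0.1,0,0,0],[0.05,-0.04,0.15,0,0,0],[0.05,-0.04,0.19,0,0,0],[0.05,-0.04,0.19,0,0,0],[0.05,-0.04,0.19,0,0,0]],
])

```text
time: 13.45
position: [564.2, 183.3, 118.8]
tool_rot: [3.14, 0.002, 3.062]
wrist_force: [-2.8, -3.7, 10.5]
opening: 21.2
gripper_force: 61.1
```

```bash
python3 -c "
from h import *
s=r.read_state();print(s['position'],s['tool_rot'],s['joints'],s['wrist_force'],s['torque'])"
```

```text
[564.17842348 183.28328387 118.78058483] [3.14033363e+00 1.95623795e-03 3.06178276e+00] [ 1.67884074e-01  3.55276941e-01  1.59973520e+00  7.99977898e-04
  1.18437541e+00 -1.32340427e+00] [-2.76417258 -3.71496088 10.47206964] [-0.69163206  0.78186652 -0.09338156]
```

>>> apply_moves([
  [[0,0,0.05,0,0,0.02],[0,0,0.05,0,0,0.05],[0,0,0.05,0,0,0.08],[0,0,0.05,0,0,0.12],[0,0,0.05,0,0,0.16],[0,0,0.05,0,0,0.2],[0,0,0.05,0,0,0.2]],
])

```text
time: 14.15
position: [564.4, 183.6, 118.2]
tool_rot: [3.139, 0.002, 2.861]
wrist_force: [-3.3, -2.6, 9.1]
opening: 21.0
gripper_force: 61.0
```

```bash
python3 -c "
from h import *
s=r.read_state();print(s['position'],s['tool_rot'],s['wrist_force'],s['torque'])"
```

```text
[564.43009342 183.61454435 118.24037725] [3.13924409e+00 2.21005469e-03 2.86144921e+00] [-3.2962702  -2.61314915  9.13424063] [-0.49635089  0.62753799  0.00325185]
```

>>> apply_moves([
  [[0,0,0,0,0,0.06],[0,0,0,0,0,0.12],[0,0,0,0,0,0.18],[0,0,0,0,0,0.24],[0,0,0,0,0,0.3],[0,0,0,0,0,0.36],[0,0,0,0,0,0.42],[0,0,0,0,0,0.48],[0,0,0,0,0,0.48]],
])

```text
time: 15.05
position: [564.7, 183.9, 118.4]
tool_rot: [3.138, 0.001, 2.381]
wrist_force: [-2.2, -0.9, 10.2]
opening: 21.0
gripper_force: 61.0
```

```bash
python3 -c "
from h import *
s=r.read_state();print(s['position'],s['tool_rot'],s['wrist_force'],s['torque'])"
```

```text
[564.71685651 183.87175319 118.36248127] [3.13759218e+00 1.00349022e-03 2.38098974e+00] [-2.15766361 -0.85489195 10.20376144] [-0.37603785  0.44906302 -0.07879815]
```

Turned 0.68 rad. Now I turn slowly to the stop, watching the moment about z.

>>> apply_moves([
  [[0,0,0,0,0,0.03],[0,0,0,0,0,0.06],[0,0,0,0,0,0.09],[0,0,0,0,0,0.12],[0,0,0,0,0,0.12]],
])

```text
time: 15.55
position: [564.8, 183.9, 118.4]
tool_rot: [3.137, 0.001, 2.262]
wrist_force: [-2.4, -1.7, 9.8]
opening: 21.4
gripper_force: 61.0
```

```bash
python3 -c "
from h import *
s=r.read_state();print(s['position'],s['tool_rot'],s['wrist_force'],s['torque'])"
```

```text
[564.76741624 183.93758161 118.41336527] [3.13733506e+00 5.97026763e-04 2.26180123e+00] [-2.39007307 -1.67716416  9.83493552] [-0.36139132  0.55493709 -0.01679696]
```

>>> apply_moves([
  [[0,0,0,0,0,0.02],[0,0,0,0,0,0.04],[0,0,0,0,0,0.06],[0,0,0,0,0,0.06]],
])

```text
time: 15.95
position: [564.1, 183.6, 118.4]
tool_rot: [3.139, 0.0, 2.202]
wrist_force: [-3.0, -2.4, 11.0]
opening: 21.3
gripper_force: 61.3
```

```bash
python3 -c "
from h import *
s=r.read_state();print(s['position'],s['tool_rot'],s['wrist_force'],s['torque'])"
```

```text
[564.08598052 183.57028107 118.39488667] [3.13921331e+00 7.46899578e-05 2.20243687e+00] [-3.03171962 -2.42394565 11.04350262] [-0.52565172  0.83035478  0.2297017 ]
```

The stop is felt: 0.23 N m at 0.86 rad. Now I ease up and let the spring lift the lugs.

>>> apply_moves([
  [[0,0,-0.08,0,0,0],[0,0,-0.16,0,0,0],[0,0,-0.24,0,0,0],[0,0,-0.32,0,0,0],[0,0,-0.36,0,0,0],[0,0,-0.36,0,0,0]],
])

```text
time: 16.55
position: [563.9, 183.4, 120.5]
tool_rot: [3.14, -0.0, 2.202]
wrist_force: [-0.6, -0.3, 6.0]
opening: 20.9
gripper_force: 60.5
```

```bash
python3 -c "
from h import *
s=r.read_state();print(s['position'],s['tool_rot'],s['wrist_force'],s['torque'])"
```

```text
[563.92103615 183.44961138 120.45249144] [ 3.13952269e+00 -2.43528573e-04  2.20190847e+00] [-0.61860144 -0.27521043  6.03664198] [0.04392782 0.11664857 0.13981266]
```

>>> apply_moves([
  [[0,0,-0.05,0,0,0],[0,0,-0.1,0,0,0],[0,0,-0.15,0,0,0],[0,0,-0.15,0,0,0]],
])

```text
time: 16.95
position: [563.9, 183.3, 121.9]
tool_rot: [3.14, -0.0, 2.202]
wrist_force: [0.5, 1.7, 5.9]
opening: 21.2
gripper_force: 60.4
```

```bash
python3 -c "
from h import *
s=r.read_state();print(s['position'],s['tool_rot'],s['wrist_force'],s['torque'])"
```

```text
[563.88134154 183.27676016 121.8843562 ] [ 3.13978863e+00 -1.21231465e-04  2.20163868e+00] [0.51983964 1.73981604 5.88238721] [ 0.38483361 -0.14384929  0.08322541]
```

>>> apply_moves([
  [[0,0,-0.05,0,0,0],[0,0,-0.1,0,0,0],[0,0,-0.1,0,0,0]],
])

```text
time: 17.25
position: [563.8, 183.2, 122.2]
tool_rot: [3.14, -0.0, 2.202]
wrist_force: [2.6, 3.2, 1.6]
opening: 20.6
gripper_force: 59.8
```

```bash
python3 -c "
from h import *
s=r.read_state();print(s['position'],s['tool_rot'],s['wrist_force'],s['torque'])"
```

```text
[563.75189007 183.18866452 122.23143398] [ 3.14009759e+00 -1.66759974e-04  2.20165716e+00] [2.64963324 3.16917931 1.58508701] [ 0.70989273 -0.70557875  0.04343482]
```

The force dropped while the height stayed put, so the lip is holding the lugs in the pockets. Releasing.

>>> apply_moves([
  [[0,0,0,0,0,0],[0,0,0,0,0,0],[0,0,0,0,0,0],[0,0,0,0,0,0],[0,0,0,0,0,0],[0,0,0,0,0,0]],
], jaw=0.7)

```text
time: 17.85
position: [563.2, 182.6, 122.4]
tool_rot: [-3.141, -0.0, 2.202]
wrist_force: [0.0, 0.2, -0.6]
opening: 59.9
gripper_force: 0.0
```

>>> apply_moves([
  [[0,0,-1,0,0,0],[0,0,-3,0,0,0],[0,0,-6,0,0,0],[0,0,-9,0,0,0],[0,0,-12,0,0,0],[0,0,-12,0,0,0],[0,0,-12,0,0,0]],
])

```text
time: 18.55
position: [564.0, 182.9, 244.1]
tool_rot: [3.139, 0.001, 2.202]
wrist_force: [0.6, 0.5, -1.2]
opening: 59.8
gripper_force: 0.0
```

```bash
python3 - <<'E'
from h import *
s=r.read_state();print(s['position'],s['wrist_force'],s['opening'])
w=snap('wrist');a=snap('scene')
cv2.imwrite('pics/z.png',np.hstack([w['image'][100:400,130:430],cv2.resize(a['image'][230:380,300:450],(300,300))]))
E
```

```text
[563.96527246 182.86716017 244.06902951] [ 0.64620409  0.54008692 -1.23360441] 59.81496509123044
```

View pics/z.png

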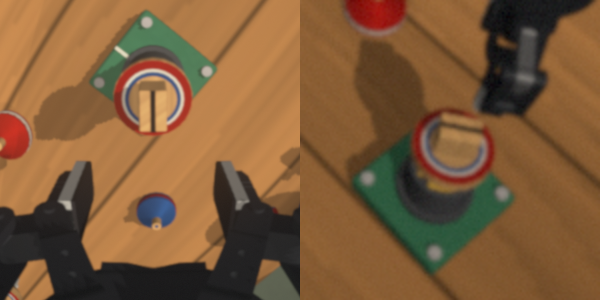

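The blank stands upright on the spindle, with its line at wrist crop (152,112) still parallel to the tool. The TCP height at the lip stop puts the origin 17.5 mm below the rim. Both finished tops in view are in place, and the gripper is clear.

```bash
python3 -c "
from workcell import r
print(r.sign_off())"
```

```text
the job is handed in; nothing more can be done
None
```

I fitted the leftmost blank into the spindle, twisted it clockwise to the stop, let the spring lift it to about 17.5 mm below the rim and released it; the job is handed in, but the sign-off returned no verdict.

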